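# Badge carrier over the end stop onto the next rail

### The job

Take the badge carrier with the square wooden grip off the long rail and hang it on the next rail: slide it along, out from under the keeper strip, until you feel the end stop, lift it over the stop, lower it astride the next rail and slide it on, away from the first rail, until you feel it meet the black end block and press it there firmly, without ramming it. Let go and leave it hanging there; be gentle with the rails throughout and leave the other things on the table alone.

Things in the scene. Friction and masses are not known exactly. Their poses are not given: they have to be found in the camera images.
- carrier_grip (a point): Centre of the wooden grip of the badge carrier to be moved (loose, 0.17-0.34 kg; white 44 mm badge on its +x face). Grip block: 22 mm (x) by 30 mm (y, along the rail) by 40 mm high, on a 12 x 20 mm stem. Its centre is 50 mm above the underside of the bridge, which rests on the rail top, and 103 mm above the carrier's lowest edge. y along the carrier, z up.
- carrier: The same carrier, origin at the centre of the bridge's underside. Bridge 27 mm (x) by 50 mm (y) by 12 mm thick; two cheeks 4 mm thick and as long as the bridge hang astride the rail, 19 mm apart, to 53 mm below the bridge's underside, lips slightly flared.
- stand_a: Fixed stand of the rail where the carrier starts. Origin on the table under mid-rail, y along the rail. Rail 16 mm wide, y -150 to +150 mm, top 150 mm up, a stop at each end. A keeper strip over the robot side (x -22 to -10 mm, y -90 to +150, 16 to 20 mm above the rail top; posts to x -32) leaves a carrier 4 mm of upward play: it lifts out only at the -y end.
- stop_a (a point): Foot of the inner face of the -y end stop, on the first rail's top centre line; axes as that stand's. The stop is 16 mm wide, 6 mm thick, 20 mm high above the rail top. When the bridge touches it the grip's centre is 25 mm along +y from here, and the carrier's other end is 4 mm clear of the keeper's end (bay 54 mm, carrier 50 mm).
- stand_b: Fixed stand of the next rail. Origin on the table under mid-rail, y along the rail, z up. Rail 16 mm wide, y -130 to +130 mm, top 150 mm up, near (+y) end open. Rigid black end block astride it, 26 wide, 20 thick (y), 22 mm above the rail, clamped anew each time, its centre at y -100 to -40: no pose is given, find it by feel. Press its +y face with 5 to 15 N; over 25 N is ramming, on any rail or stop.
- spare: Spare carrier (bystander, loose) on the first rail behind the badge carrier, no badge, 36 mm long along the rail, with a steel pin and an 18 mm ball on top (ball centre 46 mm above the rail top). Origin at the rail top. Leave it.
- mug: Blue mug, 76 mm wide, 90 mm high, origin under its foot (bystander).
- tape: Roll of paper tape lying flat, 90 mm wide, 25 mm high, origin under it (bystander).
- badges: Stack of finished badges, 44 mm wide, 26 mm high, origin under it (bystander).
- driver: Screwdriver lying on the table on the robot side of the next rail, about 200 mm long, along its x (bystander).
- glue: White glue bottle, 56 mm wide, 130 mm high, origin under it (bystander).
There are look-alikes about, which are no part of the job. Leave any purple or red look-alike of the carrier alone.

How it is judged:
By the outcome, as a careful person would: the job done as asked, in the order asked, and still so for the second after the job is handed in, with the robot touching nothing.
It also fails if it takes over 72 s, if anything falls off the work surface, if the arm or the gripper's body presses on something with over 40 N, if the wrist force passes 120 N, or if a joint passes its speed limit or range.

### The arm

A 6-joint arm with a two-finger parallel gripper is mounted at the origin on the work surface. World frame = base frame: x ahead of the robot, y to its left, z up, the work surface at z = 0. Lengths are in m, angles in degrees, forces in N, time in s.
With the tool pointing down it reaches from about 0.325 to 0.85 m from the base axis. Payload 4.4 kg.
Tool frame: the origin (TCP) lies between the finger pads; the fingertips stand 11 mm ahead of it and the grasp point (between the pads) lies 8 mm behind it (robot.tips_ahead is the distance from the TCP to the fingertips, in m); z points along the fingers, y is the line along which they close (so a half turn about z gives the same grasp; the last joint's range is limited). The gripper opens to 94 mm and grips with 3 to 60 N. Pads are 16 mm wide; open, the fingers measure 119 mm over their backs; the gripper's body (75 mm by 177 mm) begins 78 mm behind the grasp point.
Start: joints at [-71.763, 11.837, 88.321, -0, 79.842, -8.623], TCP at [0.26, -0.513, 0.196] pointing down, gripper open.
Joint ranges: [-156.59, 156.59], [-49.26, 127.26], [12.9, 141.05], [-63.56, 243.56], [4.71, 150.69], [-161.64, 161.64]. Speed limits (degrees/s): [159.86, 159.86, 180, 180, 180, 180].

### API

Orientations are given as [roll, pitch, yaw] about the fixed x, y, z axes, in that order (R = Rz(yaw) Ry(pitch) Rx(roll)).
In Python, from bench import robot, eyes, job gives the robot as it stands.
- The arm moves only by the shell command python3 -m handwheel 'ROWS' [OPENING]. ROWS is JSON, a list of rows, each a list of 2 entries, a list of its own where there are three numbers: the shift along the tool's x, y, z in cm, then the turn, a rotation vector about the tool's x, y, z in degrees. In form: [[[tx, ty, tz], [rx, ry, rz]], ...]. A call has 1 to 12 rows; each row is the pose to reach, as a shift and turn from the pose commanded when the call began, along the tool's axes at that moment; what a row does not reach only later rows make up. A row lasts 1/8 s, in which the tool goes at most 62.5 mm and 10.7 degrees, less where a joint would pass 70% of its speed; a pose out of reach is approached as far as the arm can. A call with a gripper value outside its range is refused whole. OPENING is the gripper command: -1 is shut, 1 is fully open, values between are in proportion, set as the call begins (- or left out, the last holds). The fingers move at their own pace and stop on an object; the grip force is fixed at half the most. Time passes only in rows, so rows that repeat a pose let the fingers close. It gives the time, the measured TCP pose, the force, the opening and the grip force at its end, in the units of the state.
- robot.get_obs(): the state, without advancing time (a new reading comes with each control period).
- eyes.capture(name): name is "scene" or "top" or "wrist"; returns the picture (480x640x3 uint8, blue, green, red); there is no depth.
- eyes.get_calibration(name): a dict with "vertical_fov" (degrees; the focal length in pixels is half the picture's height over the tangent of half this angle, whatever the lens; pixels are square), "cx", "cy" (the principal point, pixels), "extrinsics" (4x4, takes a point from camera to world coordinates). Camera axes: x right, y up, looking along -z (the intrinsics and any distortion apply to the point x, -y, -z); pixel columns grow to the right and rows downward; lengths in m; the calibration is good to about 2 mm. A picture is of the moment at which its call begins: read the wrist's pose just before it. get_calibration takes no time and is no camera call; for the wrist camera it gives the pose at the moment of the call.
- job.sign_off(): hands the job in; it is judged then, once.
The state is a dict: "time": time; "qpos": joint angles; "qvel": joint speeds; "tau": joint torques, N m; "tool_pos": TCP position; "tcp_rot": TCP orientation; "contact_force": force on the tool from outside, world axes, zero at the start; "torque": the same for the moment, N m; "opening": finger opening in m; "grip_force": force on a finger pad.
Only numpy, scipy, OpenCV 4.12 (cv2) and the standard library are available. Lean on these libraries where they do the work, as an engineer would, in place of code of your own. Each camera call takes 0.05 s, during which the arm holds its last target. There are 200 camera calls.

## Working session

There is one attempt and no reset: what is moved stays moved. The work goes in short steps, Python scripts to look and compute and a shell command to move; the robot and the scene stay as the last step left them, time stands still between calls to the robot, and variables do not carry over. Pictures are saved under pics/ and viewed, at most 10 in all, crops included, and the job is handed in when it is done.

```bash
ls; mkdir -p pics
python3 - <<'E'
from bench import robot, eyes, job
import cv2, numpy as np
o=robot.get_obs()
print({k:np.round(v,3).tolist() for k,v in o.items()})
for n in ("scene","top"):
    im=eyes.capture(n); cv2.imwrite(f"pics/{n}0.png",im)
    c=eyes.get_calibration(n); print(n,{k:np.round(v,4).tolist() for k,v in c.items() if not isinstance(v,str)})
E
```

```text
pics
{'time': 0.0, 'qpos': [-71.766, 11.885, 88.404, -0.0, 79.841, -8.622], 'qvel': [-0.088, 0.029, -0.011, -0.094, 0.047, -0.02], 'tau': [0.0, -37.088, -28.141, 0.07, 0.036, -0.0], 'tool_pos': [0.259, -0.512, 0.195], 'tcp_rot': [-179.872, -0.019, 26.856], 'contact_force': [-0.64, 0.097, 0.2], 'torque': [0.037, -0.002, 0.004], 'grip_force': 0.0, 'opening': 0.094}
scene {'vertical_fov': 48.1541, 'cx': 315.1801, 'cy': 237.1504, 'extrinsics': [[0.3188, -0.6914, 0.6483, 1.2544], [0.9478, 0.2341, -0.2164, -0.224], [-0.0022, 0.6835, 0.73, 0.8928], [0.0, 0.0, 0.0, 1.0]]}
top {'vertical_fov': 48.8252, 'cx': 315.1246, 'cy': 249.9939, 'extrinsics': [[-0.0369, 0.9776, -0.2072, 0.3356], [-0.9993, -0.0347, 0.0139, 0.012], [0.0064, 0.2075, 0.9782, 1.1643], [0.0, 0.0, 0.0, 1.0]]}
```

View pics/scene0.png

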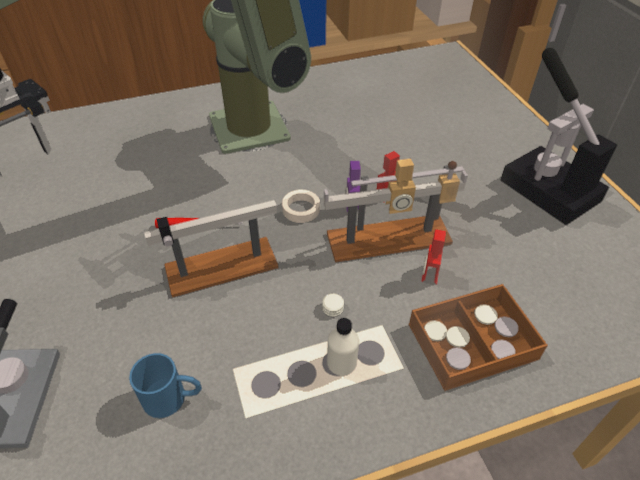

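View pics/top0.png

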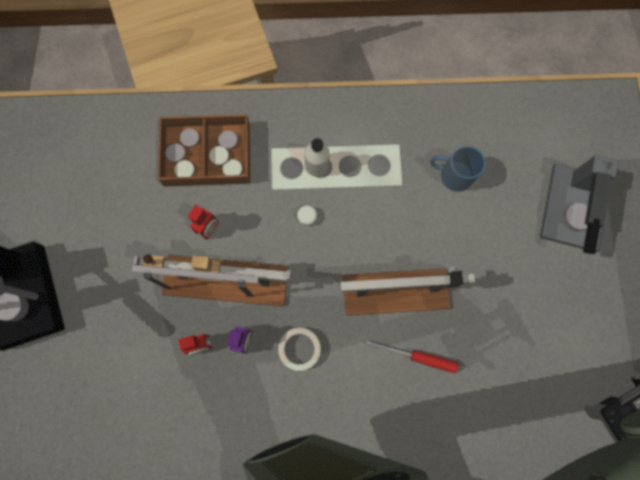

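The badge carrier is at scene (404,172) and top (201,263). The look-alikes are the spare at scene (450,185), the purple one at (355,175), and the red ones at (391,165) and (437,245). I choose the wooden block with the white badge on the rail. Next I check the lens info and take a close crop.

Run:
```python
from bench import robot, eyes, job
import cv2, numpy as np
for n in ("scene","top","wrist"):
    c=eyes.get_calibration(n); print(n,[ (k,v) for k,v in c.items() if k not in("extrinsics",)])
c=eyes.get_calibration("wrist"); print(np.round(c["extrinsics"],3))
s=cv2.imread("pics/scene0.png"); t=cv2.imread("pics/top0.png")
a=cv2.resize(s[140:290,140:480],(800,353),interpolation=cv2.INTER_CUBIC)
b=cv2.resize(t[235:320,120:500],(800,179),interpolation=cv2.INTER_CUBIC)
cv2.imwrite("pics/crop1.png",np.vstack([a,b]))
```

```text
scene [('vertical_fov', 48.15409569929337), ('cx', 315.1801455102374), ('cy', 237.15038640479213)]
top [('vertical_fov', 48.825244912272076), ('cx', 315.1245822094462), ('cy', 249.9939067845249)]
wrist [('vertical_fov', 65.73157000115965), ('cx', 317.9723056652687), ('cy', 240.96026367854932)]
[[ 0.451  0.867  0.211  0.322]
 [-0.892  0.439  0.106 -0.481]
 [-0.001 -0.237  0.972  0.384]
 [ 0.     0.     0.     1.   ]]
```

View pics/crop1.png

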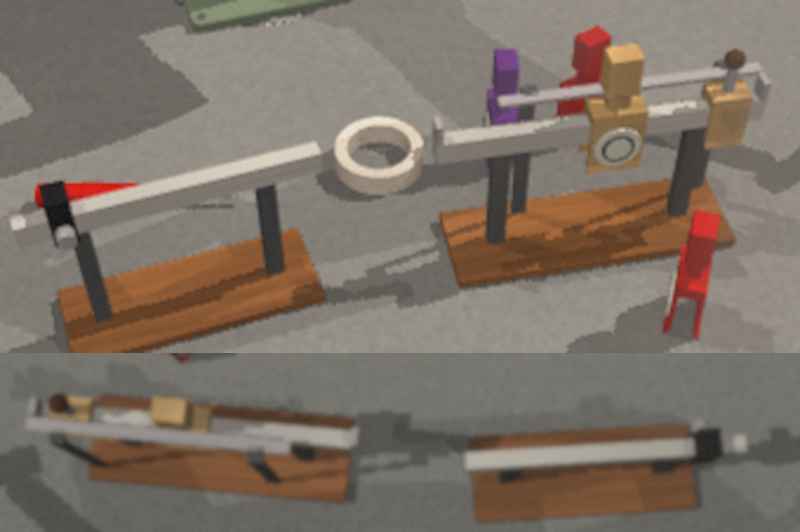

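The crop confirms the choice: a wooden grip with the badge on the carrier's +x face, at scene (405,163) and top (201,263). The ball-topped spare is behind it at scene (451,185). The black block is near the far end of rail B at scene (165,229). Next I triangulate.

```bash
cat > h.py <<'E'
import numpy as np
from bench import robot, eyes, job
def ray(n,px,c=None):
    c=c or eyes.get_calibration(n); f=240/np.tan(np.radians(c["vertical_fov"])/2)
    E=np.array(c["extrinsics"]); d=E[:3,:3]@np.array([(px[0]-c["cx"])/f,-(px[1]-c["cy"])/f,-1])
    return E[:3,3],d/np.linalg.norm(d)
def plane(n,px,z,c=None):
    o,d=ray(n,px,c); return o+d*(z-o[2])/d[2]
def tri(a,b):
    (o1,d1),(o2,d2)=a,b
    s=np.linalg.lstsq(np.c_[d1,-d2],o2-o1,rcond=None)[0]
    p,q=o1+d1*s[0],o2+d2*s[1]; return (p+q)/2,np.linalg.norm(p-q)
E
python3 - <<'E'
from h import *
np.set_printoptions(precision=4,suppress=True)
P=lambda n,x,y:(140+x/2.353,140+y/2.353) if n=="scene" else (120+x/2.105,235+(y-353)/2.105)
print("gripTop tri",tri(ray("scene",P("scene",623,53)),ray("top",P("top",170,411))))
print("grip plane .22", plane("scene",P("scene",623,53),.22),plane("top",P("top",170,411),.22))
for nm,s,t,z in [("B near",(318,150),(466,460),.15),("B at block",(75,212),(695,450),.15),("stub",(15,222),(740,443),.15),("A stop top",(437,120),(353,437),.17),("A far stop",(765,75),(33,412),.17),("ball",(735,58),(58,403),.196)]:
    print(nm,plane("scene",P("scene",*s),z),plane("top",P("top",*t),z),tri(ray("scene",P("scene",*s)),ray("top",P("top",*t))))
E
```

```text
gripTop tri (array([0.5203, 0.2077, 0.218 ]), np.float64(0.0011040658125710866))
grip plane .22 [0.5224 0.207  0.22  ] [0.5197 0.2067 0.22  ]
B near [ 0.4815 -0.0508  0.15  ] [ 0.4778 -0.0506  0.15  ] (array([ 0.4783, -0.0504,  0.147 ]), np.float64(0.0007145602248262681))
B at block [ 0.4888 -0.2585  0.15  ] [ 0.4795 -0.262   0.15  ] (array([ 0.4808, -0.2612,  0.1433]), np.float64(0.0050473027214243404))
stub [ 0.4845 -0.3062  0.15  ] [ 0.4845 -0.3042  0.15  ] (array([ 0.4845, -0.3053,  0.1495]), np.float64(0.0019274680962258733))
A stop top [0.4991 0.0507 0.17  ] [0.4996 0.0518 0.17  ] (array([0.4994, 0.0512, 0.1702]), np.float64(0.001204155002183105))
A far stop [0.5362 0.3447 0.17  ] [0.5329 0.341  0.17  ] (array([0.5342, 0.3438, 0.1679]), np.float64(0.0043418541024458635))
ball [0.5336 0.3111 0.196 ] [0.5351 0.3106 0.196 ] (array([0.5348, 0.3102, 0.1972]), np.float64(8.40362364022319e-05))
```

```bash
python3 -m handwheel '[[[0,0,-6],[0,0,0]],[[0,0,-12],[0,0,0]],[[4.5,-3.7,-12.5],[0,0,4]],[[9,-7.4,-12.5],[0,0,9]],[[13.5,-11,-12.5],[0,0,14]],[[18,-14.6,-12.5],[0,0,18]],[[22.5,-18.3,-12.5],[0,0,22]],[[27,-22,-12.5],[0,0,26]],[[31.5,-25.6,-12.5],[0,0,30]],[[36,-29.2,-12.5],[0,0,33.6]],[[38.4,-31.2,-12.5],[0,0,33.6]],[[38.4,-31.2,-12.5],[0,0,33.6]]]'
python3 - <<'E'
from h import *
import cv2
o=robot.get_obs();print(o["time"],o["tool_pos"],o["tcp_rot"],o["qpos"])
c=eyes.get_calibration("wrist");cv2.imwrite("pics/w1.png",eyes.capture("wrist"));print(np.round(c["extrinsics"],4))
np.save("c_w1.npy",c["extrinsics"])
E
```

```text
time: 1.6
tool_pos: [0.4615, -0.0594, 0.3202]
tcp_rot: [-180.0, 0.1, -6.5]
contact_force: [-0.4, -1.4, -0.8]
opening: 0.0943
grip_force: 0.0
1.6 [ 0.461454   -0.05937482  0.32019546] [-1.79987279e+02  6.68491436e-02 -6.49587554e+00] [-1.80083084e+01 -5.90045888e+00  9.24157433e+01 -8.78821793e-04
  9.35527586e+01  7.84875206e+01]
[[-1.135e-01  9.651e-01  2.359e-01  5.306e-01]
 [-9.935e-01 -1.104e-01 -2.660e-02 -6.620e-02]
 [ 4.000e-04 -2.374e-01  9.714e-01  5.098e-01]
 [ 0.000e+00  0.000e+00  0.000e+00  1.000e+00]]
```

View pics/w1.png

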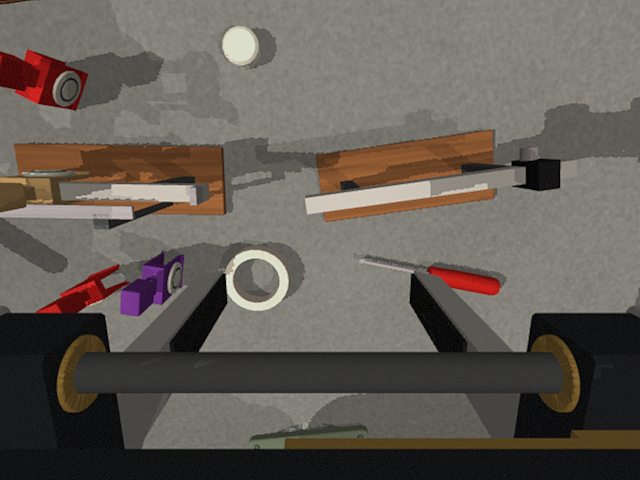

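The wrist view shows rail B from (306,204) to (513,176) with the black block at (535,174), rail A's end stop at (197,193) and the keeper's end at (133,211). Now the edge profiles.

Run:
```python
import cv2
g=cv2.cvtColor(cv2.imread("pics/w1.png"),cv2.COLOR_BGR2GRAY)
for x in (315,340,370,400,425): print(x,dict(zip(range(174,222),[])) or list(g[174:222,x]))
print("A")
for x in (120,140,160,175,185,195,205): print(x,list(g[174:222,x]))
print("B row", [ (r,list(g[r,296:316])) for r in (198,204,210)])
print("A row", [ (r,list(g[r,176:214])) for r in (186,192,198)])
```

```text
315 [np.uint8(122), np.uint8(121), np.uint8(127), np.uint8(133), np.uint8(133), np.uint8(134), np.uint8(131), np.uint8(129), np.uint8(126), np.uint8(128), np.uint8(126), np.uint8(126), np.uint8(129), np.uint8(128), np.uint8(128), np.uint8(130), np.uint8(132), np.uint8(132), np.uint8(134), np.uint8(124), np.uint8(96), np.uint8(71), np.uint8(139), np.uint8(195), np.uint8(203), np.uint8(198), np.uint8(201), np.uint8(198), np.uint8(201), np.uint8(198), np.uint8(199), np.uint8(199), np.uint8(200), np.uint8(199), np.uint8(197), np.uint8(199), np.uint8(200), np.uint8(203), np.uint8(194), np.uint8(152), np.uint8(117), np.uint8(125), np.uint8(129), np.uint8(129), np.uint8(132), np.uint8(130), np.uint8(128), np.uint8(126)]
340 [np.uint8(95), np.uint8(97), np.uint8(98), np.uint8(96), np.uint8(103), np.uint8(96), np.uint8(98), np.uint8(78), np.uint8(57), np.uint8(63), np.uint8(69), np.uint8(70), np.uint8(71), np.uint8(74), np.uint8(74), np.uint8(78), np.uint8(88), np.uint8(80), np.uint8(106), np.uint8(180), np.uint8(207), np.uint8(198), np.uint8(200), np.uint8(200), np.uint8(200), np.uint8(199),
[... 9355 characters left out ...]
8(79), np.uint8(79), np.uint8(78), np.uint8(75), np.uint8(76), np.uint8(78), np.uint8(70), np.uint8(72), np.uint8(73), np.uint8(77)]), (198, [np.uint8(193), np.uint8(196), np.uint8(198), np.uint8(195), np.uint8(198), np.uint8(196), np.uint8(196), np.uint8(195), np.uint8(197), np.uint8(196), np.uint8(196), np.uint8(198), np.uint8(198), np.uint8(190), np.uint8(174), np.uint8(165), np.uint8(170), np.uint8(169), np.uint8(172), np.uint8(181), np.uint8(131), np.uint8(57), np.uint8(63), np.uint8(64), np.uint8(69), np.uint8(66), np.uint8(67), np.uint8(75), np.uint8(80), np.uint8(78), np.uint8(75), np.uint8(76), np.uint8(74), np.uint8(91), np.uint8(118), np.uint8(118), np.uint8(121), np.uint8(117)])]
```

Run:
```python
from h import *
np.set_printoptions(precision=4,suppress=True)
c=eyes.get_calibration("wrist"); c=dict(c,extrinsics=np.load("c_w1.npy"))
B=np.array([plane("wrist",p,.15,c) for p in [(315,204.5),(340,201.0),(370,196.8),(400,192.5),(425,189.1)]])
A=np.array([plane("wrist",p,.15,c) for p in [(160,193),(175,193.1)]])
Au=np.array([plane("wrist",p,.15,c) for p in [(120,183.8),(140,184.3),(160,184.6),(175,184.8)]])
print(B);k=np.polyfit(B[:,1],B[:,0],1);print("B yaw",-np.degrees(np.arctan(k[0])),k)
print(A,Au);k=np.polyfit(Au[:,1],Au[:,0],1);print("A yaw",-np.degrees(np.arctan(k[0])),k)
print("B end",plane("wrist",(305.5,205.5),.15,c),"A stop top",plane("wrist",(193,192),.17,c))
# motion to over the grip
o=robot.get_obs();print(o["tool_pos"],o["tcp_rot"])
```

```text
[[ 0.4798 -0.0577  0.15  ]
 [ 0.4805 -0.0822  0.15  ]
 [ 0.4812 -0.1115  0.15  ]
 [ 0.4821 -0.1406  0.15  ]
 [ 0.4826 -0.1648  0.15  ]]
B yaw 1.5088532546456548 [-0.0263  0.4783]
[[0.5079 0.0899 0.15  ]
 [0.5062 0.0755 0.15  ]] [[0.521  0.1262 0.15  ]
 [0.5183 0.1072 0.15  ]
 [0.5159 0.0881 0.15  ]
 [0.514  0.0739 0.15  ]]
A yaw -7.544332088997526 [0.1324 0.5042]
B end [ 0.4799 -0.0484  0.15  ] A stop top [0.5067 0.0511 0.17  ]
[ 0.4611 -0.0606  0.3202] [179.9746   0.0729  -6.6132]
```

```bash
python3 -m handwheel '[[[0.6,-5.5,1],[0,0,0.4]],[[1.2,-11,2],[0,0,0.4]],[[1.8,-16.5,3],[0,0,0.4]],[[2.4,-22,4],[0,0,0.4]],[[3,-27.2,5],[0,0,0.4]],[[3,-27.2,5],[0,0,0.4]],[[3,-27.2,5],[0,0,0.4]]]'
python3 - <<'E'
from h import *
import cv2
o=robot.get_obs();print(o["tool_pos"],o["tcp_rot"])
c=eyes.get_calibration("wrist");cv2.imwrite("pics/w2.png",eyes.capture("wrist"))
np.save("c_w2.npy",c["extrinsics"])
E
```

```text
time: 2.52
tool_pos: [0.5233, 0.2038, 0.2705]
tcp_rot: [179.9, 0.0, -7.2]
contact_force: [-0.7, 0.3, -0.6]
opening: 0.0942
grip_force: 0.0
[0.52325947 0.20375717 0.27050354] [ 1.79929857e+02  2.85806238e-02 -7.22395487e+00]
```

View pics/w2.png

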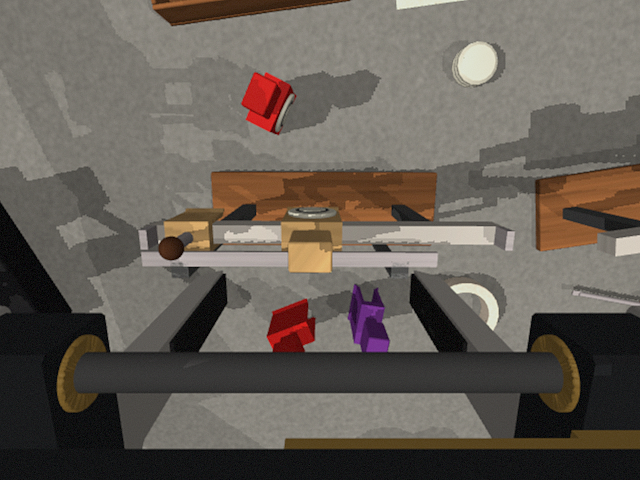

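The wrist view shows the grip at (311,250), midway between the fingers. Rail A runs level in the picture, and the stop is at (497,236).

Run:
```python
from h import *
import cv2
np.set_printoptions(precision=4,suppress=True)
im=cv2.imread("pics/w2.png");g=cv2.cvtColor(im,cv2.COLOR_BGR2GRAY).astype(int)
for r in (238,255,265): print(r,g[r,280:342].tolist())
for x in (300,311,322): print(x,g[215:282,x].tolist())
for x in (232,265,355,420,460,475): print(x,g[212:250,x].tolist())
```

```text
238 [178, 158, 144, 147, 146, 146, 146, 147, 152, 134, 96, 75, 75, 76, 77, 76, 77, 75, 73, 75, 76, 76, 76, 74, 73, 74, 77, 73, 73, 75, 74, 77, 74, 78, 78, 76, 75, 77, 77, 76, 76, 73, 76, 76, 75, 78, 78, 80, 78, 83, 74, 92, 120, 130, 129, 129, 128, 127, 128, 129, 128, 131]
255 [171, 171, 170, 170, 171, 170, 173, 160, 151, 163, 167, 171, 166, 166, 167, 166, 164, 163, 165, 170, 170, 171, 171, 170, 168, 167, 170, 169, 169, 165, 167, 168, 172, 172, 173, 175, 174, 176, 176, 177, 180, 178, 174, 179, 179, 180, 181, 182, 188, 188, 171, 129, 146, 177, 174, 173, 173, 174, 174, 172, 173, 174]
265 [169, 167, 170, 168, 168, 168, 169, 155, 144, 151, 165, 169, 170, 173, 172, 169, 170, 169, 169, 172, 166, 166, 168, 168, 170, 171, 173, 173, 173, 173, 175, 175, 178, 179, 179, 177, 177, 180, 180, 183, 185, 186, 188, 187, 187, 186, 187, 184, 187, 182, 159, 119, 141, 177, 173, 174, 172, 174, 174, 172, 174, 175]
300 [130, 131, 109, 79, 72, 71, 95, 145, 160, 155, 156, 155, 154, 156, 146, 100, 69, 71, 74, 75, 75, 75, 74, 76, 72, 70, 82, 119, 147, 163, 166, 167, 165, 164, 161, 163, 165, 169, 167, 170, 170, 17
[... 1195 characters left out ...]
, 86, 83, 82, 99, 134, 144, 140, 141, 139, 142, 140, 137, 142, 140, 137, 141, 138, 141, 127, 111, 119, 115, 109, 121, 133, 133, 126, 125]
420 [102, 112, 85, 41, 31, 32, 34, 35, 27, 71, 91, 86, 81, 91, 170, 203, 196, 194, 196, 197, 197, 196, 198, 196, 195, 196, 194, 192, 175, 169, 174, 146, 102, 92, 124, 138, 134, 137]
460 [94, 123, 145, 136, 135, 131, 135, 140, 145, 117, 78, 87, 80, 94, 173, 208, 203, 203, 201, 201, 203, 200, 202, 200, 201, 202, 201, 201, 202, 202, 204, 208, 170, 125, 128, 129, 132, 132]
475 [139, 136, 134, 133, 135, 133, 135, 135, 137, 114, 80, 84, 83, 98, 178, 213, 205, 203, 205, 205, 202, 200, 204, 201, 206, 204, 202, 201, 204, 205, 203, 211, 180, 138, 135, 138, 138, 137]
```

Run:
```python
from h import *
np.set_printoptions(precision=4,suppress=True)
c=eyes.get_calibration("wrist"); c=dict(c,extrinsics=np.load("c_w2.npy"))
g=plane("wrist",(309.7,257),.22,c);print("grip",g,[plane("wrist",p,.22,c) for p in [(288,257),(331.3,257),(310,242),(310,272)]])
r=[plane("wrist",p,.15,c) for p in [(265,225.3),(460,225.8),(460,243.8),(475,244.1),(475,225.8)]];print(np.array(r))
print("stop",plane("wrist",(485,238),.15,c))
o=robot.get_obs();p=o["tool_pos"];R=c["extrinsics"]
from scipy.spatial.transform import Rotation as S
T=S.from_euler("xyz",o["tcp_rot"],degrees=True).as_matrix()
print("to grip, tool cm",T.T@(np.array([g[0],g[1],.194])-p)*100)
```

```text
grip [0.5238 0.2102 0.22  ] [array([0.5256, 0.2246, 0.22  ]), array([0.5219, 0.1958, 0.22  ]), array([0.534 , 0.2086, 0.22  ]), array([0.5132, 0.2114, 0.22  ])]
[[0.5364 0.2482 0.15  ]
 [0.515  0.0836 0.15  ]
 [0.4992 0.0842 0.15  ]
 [0.4973 0.0714 0.15  ]
 [0.5134 0.071  0.15  ]]
stop [0.5016 0.0627 0.15  ]
to grip, tool cm [-0.0462 -0.6704  7.6893]
```

```bash
python3 -m handwheel '[[[0,-0.65,1.5],[0,0,0.1]],[[0,-0.65,3.5],[0,0,0.1]],[[0,-0.65,5.5],[0,0,0.1]],[[0,-0.65,7],[0,0,0.1]],[[0,-0.65,7.6],[0,0,0.1]],[[0,-0.65,7.6],[0,0,0.1]]]' && python3 -m handwheel '[[[0,0,0],[0,0,0]],[[0,0,0],[0,0,0]],[[0,0,0],[0,0,0]],[[0,0,0],[0,0,0]],[[0,0,0],[0,0,0]],[[0,0,0],[0,0,0]],[[0,0,0],[0,0,0]],[[0,0,0],[0,0,0]],[[0,0,0],[0,0,0]],[[0,0,0],[0,0,0]]]' -1
```

```text
time: 3.32
tool_pos: [0.5238, 0.2117, 0.1945]
tcp_rot: [180.0, 0.0, -7.3]
contact_force: [-0.7, 0.5, -0.1]
opening: 0.0939
grip_force: 0.0
time: 4.58
tool_pos: [0.5239, 0.2118, 0.1948]
tcp_rot: [180.0, -0.0, -7.2]
contact_force: [-0.2, -1.7, 1.2]
opening: 0.0301
grip_force: 29.9
```

```bash
python3 -m handwheel '[[[0,0.5,-0.05],[0,0,0]],[[0,1.5,-0.1],[0,0,0]],[[0,2.5,-0.1],[0,0,0]],[[0,3.5,-0.1],[0,0,0]],[[0,4.5,-0.1],[0,0,0]],[[0,5,-0.1],[0,0,0]]]'
```

```text
time: 5.32
tool_pos: [0.5175, 0.1615, 0.1958]
tcp_rot: [-180.0, -0.0, -7.3]
contact_force: [-0.5, -0.4, -2.9]
opening: 0.0302
grip_force: 29.8
```

```bash
python3 -m handwheel '[[[0,0.5,0],[0,0,0]],[[0,1.5,0],[0,0,0]],[[0,2.5,0],[0,0,0]],[[0,3.5,0],[0,0,0]],[[0,4.5,0],[0,0,0]],[[0,5.5,0],[0,0,0]],[[0,6,0],[0,0,0]]]' &&  python3 -m handwheel '[[[0,0.2,0],[0,0,0]],[[0,0.4,0],[0,0,0]],[[0,0.6,0],[0,0,0]],[[0,0.8,0],[0,0,0]],[[0,0.8,0],[0,0,0]]]'
```

```text
time: 6.2
tool_pos: [0.51, 0.1021, 0.1958]
tcp_rot: [-180.0, -0.0, -7.3]
contact_force: [0.1, 0.0, -2.7]
opening: 0.03
grip_force: 29.8
time: 6.82
tool_pos: [0.509, 0.0948, 0.1958]
tcp_rot: [-180.0, -0.0, -7.2]
contact_force: [-0.6, 0.1, -2.5]
opening: 0.0298
grip_force: 29.8
```

```bash
R='[[[0,0.1,0],[0,0,0]],[[0,0.2,0],[0,0,0]],[[0,0.3,0],[0,0,0]],[[0,0.3,0],[0,0,0]]]'; python3 -m handwheel '[[[0,0.1,0],[0,0,0]],[[0,0.2,0],[0,0,0]],[[0,0.3,0],[0,0,0]],[[0,0.4,0],[0,0,0]],[[0,0.4,0],[0,0,0]]]' | sed -n '2p;4p'; python3 -m handwheel '[[[0,0.1,0],[0,0,0]],[[0,0.2,0],[0,0,0]],[[0,0.3,0],[0,0,0]],[[0,0.3,0],[0,0,0]]]' | sed -n '2p;4p'
```

```text
tool_pos: [0.5086, 0.0908, 0.1958]
contact_force: [-1.0, 0.3, -2.6]
tool_pos: [0.5082, 0.0878, 0.1958]
contact_force: [-0.2, -0.3, -1.9]
```

```bash
python3 -m handwheel '[[[0,0.1,0],[0,0,0]],[[0,0.2,0],[0,0,0]],[[0,0.2,0],[0,0,0]]]' | sed -n '2p;4p'
```

```text
tool_pos: [0.5079, 0.0858, 0.1957]
contact_force: [0.1, -0.6, -1.0]
```

```bash
python3 -m handwheel '[[[0,0.1,0],[0,0,0]],[[0,0.2,0],[0,0,0]],[[0,0.2,0],[0,0,0]]]' | sed -n '2p;4p'
```

```text
tool_pos: [0.5076, 0.0839, 0.1957]
contact_force: [0.8, 0.5, -2.3]
```

```bash
python3 -m handwheel '[[[0,0.1,0],[0,0,0]],[[0,0.2,0],[0,0,0]],[[0,0.2,0],[0,0,0]]]' | sed -n '2p;4p'
```

```text
tool_pos: [0.5074, 0.0819, 0.1958]
contact_force: [0.4, -0.8, -1.7]
```

```bash
python3 -m handwheel '[[[0,0.1,0],[0,0,0]],[[0,0.2,0],[0,0,0]],[[0,0.2,0],[0,0,0]]]' | sed -n '2p;4p'
```

```text
tool_pos: [0.5072, 0.0804, 0.1958]
contact_force: [0.4, 1.9, -1.8]
```

```bash
python3 -m handwheel '[[[0,0.1,0],[0,0,0]],[[0,0.1,0],[0,0,0]]]' | sed -n '2p;4p'
```

```text
tool_pos: [0.5072, 0.0802, 0.1959]
contact_force: [0.6, 4.7, -1.9]
```

```bash
python3 -m handwheel '[[[0,0.1,0],[0,0,0]],[[0,0.1,0],[0,0,0]]]' | sed -n '2p;4p'
```

```text
tool_pos: [0.5073, 0.0796, 0.1963]
contact_force: [0.2, 6.1, -1.6]
```

The stop is felt at y≈0.0803. I back off into the middle of the bay and lift straight up.

```bash
python3 -m handwheel '[[[0,-0.25,0],[0,0,0]],[[0,-0.45,0],[0,0,0]],[[0,-0.45,0],[0,0,0]],[[0,-0.45,-0.5],[0,0,0]],[[0,-0.45,-1.2],[0,0,0]],[[0,-0.45,-2],[0,0,0]],[[0,-0.45,-2.5],[0,0,0]],[[0,-0.45,-2.5],[0,0,0]]]'; python3 -m handwheel '[[[0,0,-1],[0,0,0]],[[0,0,-2],[0,0,0]],[[0,0,-3],[0,0,0]],[[0,0,-4],[0,0,0]],[[0,0,-5],[0,0,0]],[[0,0,-6],[0,0,0]],[[0,0,-6.5],[0,0,0]],[[0,0,-6.5],[0,0,0]]]'
```

```text
time: 10.95
tool_pos: [0.508, 0.0824, 0.2216]
tcp_rot: [-180.0, -0.1, -7.2]
contact_force: [-0.3, 0.9, -2.2]
opening: 0.03
grip_force: 29.9
time: 11.95
tool_pos: [0.5077, 0.0825, 0.2862]
tcp_rot: [-180.0, -0.0, -7.2]
contact_force: [0.1, -0.3, -2.7]
opening: 0.03
grip_force: 29.9
```

```bash
python3 -m handwheel '[[[-0.05,2,0],[0,0,0]],[[-0.15,5.5,0],[0,0,-2]],[[-0.2,9,0],[0,0,-4]],[[-0.3,12.5,0],[0,0,-6]],[[-0.4,15.5,0],[0,0,-8]],[[-0.43,17,0],[0,0,-8.7]],[[-0.43,17.6,0],[0,0,-8.7]],[[-0.43,17.6,0],[0,0,-8.7]],[[-0.43,17.6,0],[0,0,-8.7]]]'
python3 - <<'E'
from h import *
import cv2
o=robot.get_obs();print(o["tool_pos"],o["tcp_rot"])
c=eyes.get_calibration("wrist");im=eyes.capture("wrist");cv2.imwrite("pics/w3.png",im)
np.save("c_w3.npy",c["extrinsics"])
E
```

```text
time: 13.08
tool_pos: [0.4811, -0.0909, 0.2856]
tcp_rot: [-180.0, 0.0, 1.5]
contact_force: [0.7, 0.3, -2.3]
opening: 0.0298
grip_force: 29.9
[ 0.48105947 -0.09091186  0.28564518] [-1.79974527e+02  7.59335630e-03  1.50467227e+00]
```

View pics/w3.png

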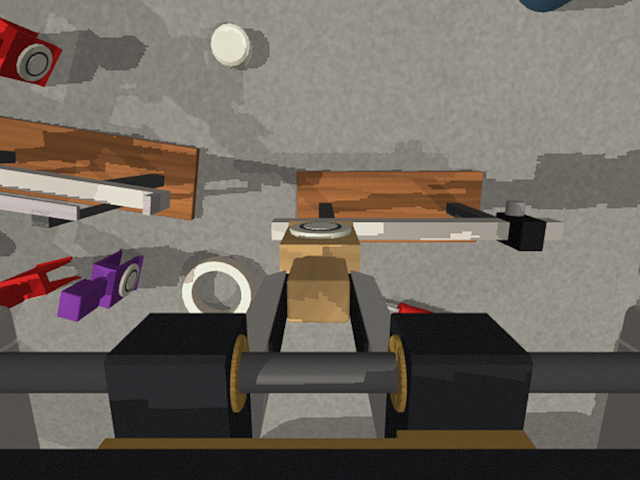

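The carrier hangs upright in the fingers with its badge at (320,229), over rail B's near part. The rail runs level from (273,228) to the block at (520,232). Now I measure the rail centre from here.

Run:
```python
from h import *
import cv2
np.set_printoptions(precision=4,suppress=True)
c=eyes.get_calibration("wrist"); c=dict(c,extrinsics=np.load("c_w3.npy"))
g=cv2.cvtColor(cv2.imread("pics/w3.png"),cv2.COLOR_BGR2GRAY).astype(int)
for x in (366,385,405,425,445,465,280): print(x,g[212:248,x].tolist())
print("end",g[228,265:290].tolist(), "block",g[230,488:512].tolist())
```

```text
366 [105, 109, 114, 114, 113, 109, 102, 96, 91, 79, 183, 229, 220, 220, 219, 219, 219, 219, 220, 218, 219, 220, 223, 192, 154, 161, 164, 152, 133, 112, 135, 148, 143, 143, 139, 144]
385 [111, 105, 110, 112, 113, 113, 102, 93, 95, 84, 136, 164, 160, 159, 158, 159, 160, 159, 160, 159, 158, 162, 161, 161, 160, 159, 162, 153, 134, 114, 130, 148, 145, 142, 140, 138]
405 [117, 113, 109, 109, 111, 112, 101, 94, 91, 87, 135, 161, 159, 159, 159, 158, 161, 158, 161, 160, 160, 160, 161, 159, 159, 158, 162, 152, 130, 115, 131, 150, 148, 144, 146, 144]
425 [118, 115, 109, 109, 113, 111, 101, 89, 91, 83, 134, 163, 157, 156, 156, 157, 156, 157, 158, 159, 156, 153, 155, 156, 152, 151, 198, 200, 143, 111, 132, 149, 149, 145, 143, 141]
445 [107, 112, 109, 107, 109, 107, 95, 91, 93, 84, 133, 162, 158, 155, 153, 153, 156, 154, 156, 155, 153, 153, 156, 155, 155, 150, 196, 198, 144, 104, 127, 145, 144, 146, 141, 141]
465 [28, 28, 28, 32, 27, 44, 83, 94, 90, 83, 134, 158, 154, 151, 155, 152, 152, 152, 147, 186, 216, 211, 212, 210, 209, 209, 217, 188, 131, 96, 126, 144, 147, 142, 149, 144]
280 [142, 144, 140, 141, 142, 139, 112, 88, 91, 83, 165, 206, 196, 198, 197, 196, 196, 196, 195, 212, 221, 221, 219, 218, 219, 222, 227, 210, 160, 124, 110, 88, 122, 168, 173, 165]
end [140, 142, 144, 144, 144, 137, 185, 208, 196, 198, 196, 196, 195, 195, 197, 196, 196, 196, 197, 200, 202, 192, 131, 63, 120] block [154, 153, 156, 153, 153, 153, 155, 153, 146, 128, 123, 125, 125, 125, 125, 123, 124, 122, 127, 133, 101, 32, 3, 2]
```

Run:
```python
from h import *
np.set_printoptions(precision=5,suppress=True)
for f,pp in (("c_w3.npy",[(280,221.7),(280,240.2),(465,221.7),(465,240),(271,230)]),("c_w2.npy",[(460,225.6),(460,244.1)]),("c_w1.npy",[(425,180.6),(425,197.7)])):
    c=dict(eyes.get_calibration("wrist"),extrinsics=np.load(f))
    print(f,np.array([plane("wrist",p,.15,c) for p in pp]))
```

```text
c_w3.npy [[ 0.48803 -0.05618  0.15   ]
 [ 0.47109 -0.05621  0.15   ]
 [ 0.49228 -0.22081  0.15   ]
 [ 0.47556 -0.22281  0.15   ]
 [ 0.48027 -0.04814  0.15   ]]
c_w2.npy [[0.5152  0.08363 0.15   ]
 [0.49889 0.08421 0.15   ]]
c_w1.npy [[ 0.49074 -0.16517  0.15   ]
 [ 0.4743  -0.16442  0.15   ]]
```

```bash
python3 -m handwheel '[[[0,0,1],[0,0,0]],[[0,0,2],[0,0,0]],[[0,0,2.8],[0,0,0]],[[0,0,3.4],[0,0,0]],[[0,0,3.4],[0,0,0]]]' | sed -n '2p;4p'; python3 -m handwheel '[[[0,0,0.2],[0,0,0]],[[0,0,0.4],[0,0,0]],[[0,0,0.6],[0,0,0]],[[0,0,0.6],[0,0,0]]]'| sed -n '2p;4p'
```

```text
tool_pos: [0.4806, -0.0915, 0.251]
contact_force: [-0.9, -0.6, -2.6]
tool_pos: [0.4809, -0.0916, 0.2456]
contact_force: [-0.2, 0.7, -2.2]
```

```bash
python3 -m handwheel '[[[0,0,0.2],[0,0,0]],[[0,0,0.4],[0,0,0]],[[0,0,0.4],[0,0,0]]]'| sed -n '2p;4p'
```

```text
tool_pos: [0.4808, -0.0915, 0.2415]
contact_force: [0.3, 0.2, -1.3]
```

```bash
python3 -m handwheel '[[[0,0,0.5],[0,0,0]],[[0,0,1],[0,0,0]],[[0,0,1.5],[0,0,0]],[[0,0,1.5],[0,0,0]]]' | sed -n '2p;4p'; python3 -m handwheel '[[[0,0,0.6],[0,0,0]],[[0,0,1.2],[0,0,0]],[[0,0,1.8],[0,0,0]],[[0,0,2.4],[0,0,0]],[[0,0,2.4],[0,0,0]]]'| sed -n '2p;4p'
```

```text
tool_pos: [0.4805, -0.0914, 0.226]
contact_force: [1.1, -1.0, -2.5]
tool_pos: [0.4805, -0.0914, 0.2019]
contact_force: [-0.1, 0.2, -2.7]
```

```bash
python3 -m handwheel '[[[0,0,0.2],[0,0,0]],[[0,0,0.4],[0,0,0]],[[0,0,0.55],[0,0,0]],[[0,0,0.55],[0,0,0]]]'| sed -n '2p;4p'
```

```text
tool_pos: [0.4809, -0.0916, 0.1971]
contact_force: [0.2, -0.0, -2.4]
```

```bash
python3 -m handwheel '[[[0,0.3,0.1],[0,0,0]],[[0,1.3,0.1],[0,0,0]],[[0,2.3,0.1],[0,0,0]],[[0,3.3,0.1],[0,0,0]],[[0,4.3,0.1],[0,0,0]],[[0,5.3,0.1],[0,0,0]],[[0,6,0.1],[0,0,0]],[[0,6,0.1],[0,0,0]]]'| sed -n '2p;4p'
```

```text
tool_pos: [0.4825, -0.1521, 0.1962]
contact_force: [0.7, 0.1, -3.0]
```

```bash
python3 -m handwheel '[[[0,0.5,0],[0,0,0]],[[0,1.5,0],[0,0,0]],[[0,2.5,0],[0,0,0]],[[0,3.5,0],[0,0,0]],[[0,4.5,0],[0,0,0]],[[0,5.5,0],[0,0,0]],[[0,6,0],[0,0,0]],[[0,6,0],[0,0,0]]]'| sed -n '2p;4p'
```

```text
tool_pos: [0.484, -0.2119, 0.1962]
contact_force: [-0.1, 0.4, -2.2]
```

```bash
python3 -m handwheel '[[[0,0.2,0.05],[0,0,0]],[[0,0.4,0.1],[0,0,0]],[[0,0.6,0.1],[0,0,0]],[[0,0.8,0.1],[0,0,0]],[[0,1.0,0.1],[0,0,0]],[[0,1.0,0.1],[0,0,0]]]'| sed -n '2p;4p'
```

```text
tool_pos: [0.4843, -0.2217, 0.1952]
contact_force: [0.3, 0.3, -2.1]
```

```bash
python3 -m handwheel '[[[0,0.1,0],[0,0,0]],[[0,0.2,0],[0,0,0]],[[0,0.3,0],[0,0,0]],[[0,0.4,0],[0,0,0]],[[0,0.4,0],[0,0,0]]]'| sed -n '2p;4p'
```

```text
tool_pos: [0.4845, -0.2256, 0.1953]
contact_force: [-0.3, -0.4, -2.9]
```

```bash
python3 -m handwheel '[[[0,0.1,0],[0,0,0]],[[0,0.2,0],[0,0,0]],[[0,0.3,0],[0,0,0]],[[0,0.3,0],[0,0,0]]]'| sed -n '2p;4p'
```

```text
tool_pos: [0.4845, -0.2287, 0.1953]
contact_force: [0.1, -0.2, -1.8]
```

```bash
python3 -m handwheel '[[[0,0.1,0],[0,0,0]],[[0,0.2,0],[0,0,0]],[[0,0.2,0],[0,0,0]]]'| sed -n '2p;4p'
```

```text
tool_pos: [0.4846, -0.2306, 0.1952]
contact_force: [-0.3, -1.6, -1.9]
```

```bash
python3 -m handwheel '[[[0,0.1,0],[0,0,0]],[[0,0.2,0],[0,0,0]],[[0,0.2,0],[0,0,0]]]'| sed -n '2p;4p'
```

```text
tool_pos: [0.4846, -0.2326, 0.1952]
contact_force: [-0.7, 0.7, -2.5]
```

```bash
python3 -m handwheel '[[[0,0.1,0],[0,0,0]],[[0,0.2,0],[0,0,0]],[[0,0.2,0],[0,0,0]]]'| sed -n '2p;4p'
```

```text
tool_pos: [0.4847, -0.2343, 0.1952]
contact_force: [0.4, 0.1, -1.5]
```

```bash
python3 -m handwheel '[[[0,0.1,0],[0,0,0]],[[0,0.2,0],[0,0,0]],[[0,0.2,0],[0,0,0]]]'| sed -n '2p;4p'
```

```text
tool_pos: [0.4847, -0.2347, 0.1953]
contact_force: [0.4, 6.1, 0.1]
```

```bash
python3 -m handwheel '[[[0,0.1,0],[0,0,0]],[[0,0.1,0],[0,0,0]],[[0,0.1,0],[0,0,0]]]'| sed -n '2p;4p'
```

```text
tool_pos: [0.4847, -0.2348, 0.1954]
contact_force: [-0.5, 7.5, 1.4]
```

```bash
python3 -m handwheel '[[[0,0.1,0],[0,0,0]],[[0,0.1,0],[0,0,0]],[[0,0.1,0],[0,0,0]]]'| sed -n '2p;4p'
```

```text
tool_pos: [0.4847, -0.235, 0.1953]
contact_force: [-0.5, 8.4, 2.4]
```

```bash
python3 -m handwheel '[[[0,0.1,0],[0,0,0]],[[0,0.1,0],[0,0,0]],[[0,0.1,0],[0,0,0]],[[0,0.1,0],[0,0,0]]]'
```

```text
time: 22.88
tool_pos: [0.4847, -0.2353, 0.1954]
tcp_rot: [-179.5, 0.0, 1.5]
contact_force: [-0.2, 9.9, 3.8]
opening: 0.0298
grip_force: 29.9
```

```bash
python3 -m handwheel '[[[0,0,0],[0,0,0]],[[0,0,0],[0,0,0]],[[0,0,0],[0,0,0]],[[0,-0.15,0],[0,0,0]],[[0,-0.3,0],[0,0,0]],[[0,-0.3,0],[0,0,0]]]'
```

```text
time: 23.62
tool_pos: [0.4847, -0.235, 0.1952]
tcp_rot: [-179.8, 0.0, 1.5]
contact_force: [0.2, 5.5, 0.3]
opening: 0.0298
grip_force: 29.9
```

```bash
python3 -m handwheel '[[[0,-0.1,0],[0,0,0]],[[0,-0.1,0],[0,0,0]],[[0,-0.1,0],[0,0,0]]]'
```

```text
time: 24.0
tool_pos: [0.4847, -0.2349, 0.1952]
tcp_rot: [-179.9, 0.0, 1.5]
contact_force: [-0.3, 5.4, 0.2]
opening: 0.0301
grip_force: 29.9
```

```bash
python3 -m handwheel '[[[0,-0.1,0],[0,0,0]],[[0,-0.1,0],[0,0,0]],[[0,-0.1,0],[0,0,0]]]' | sed -n '2,4p'; python3 -m handwheel '[[[0,0,0],[0,0,0]],[[0,0,0],[0,0,0]],[[0,0,0],[0,0,0]],[[0,0,0],[0,0,0]],[[0,0,0],[0,0,0]],[[0,0,0],[0,0,0]],[[0,0,0],[0,0,0]]]' 0.4
```

```text
tool_pos: [0.4846, -0.2348, 0.1951]
tcp_rot: [180.0, 0.0, 1.5]
contact_force: [1.0, 1.6, -2.5]
time: 25.25
tool_pos: [0.4847, -0.2346, 0.1952]
tcp_rot: [180.0, 0.0, 1.5]
contact_force: [0.2, -0.5, 0.1]
opening: 0.0657
grip_force: 0.0
```

Released. Now I rise straight up and check.

```bash
python3 -m handwheel '[[[0,0,-0.6],[0,0,0]],[[0,0,-2],[0,0,0]],[[0,0,-4],[0,0,0]],[[0,0,-7],[0,0,0]],[[0,0,-10],[0,0,0]],[[-2,0,-10],[0,0,0]],[[-4,0,-10],[0,0,0]],[[-4,0,-10],[0,0,0]]]'
python3 - <<'E'
from h import *
import cv2
w=eyes.capture("wrist");s=eyes.capture("scene")
cv2.imwrite("pics/fin.png",np.hstack([cv2.resize(w[100:400,120:520],(400,300)),cv2.resize(s[130:310,130:370],(400,300))]))
E
```

```text
time: 26.25
tool_pos: [0.4445, -0.2359, 0.2967]
tcp_rot: [179.9, -0.1, 1.4]
contact_force: [0.3, -0.0, 0.5]
opening: 0.0659
grip_force: 0.0
```

View pics/fin.png

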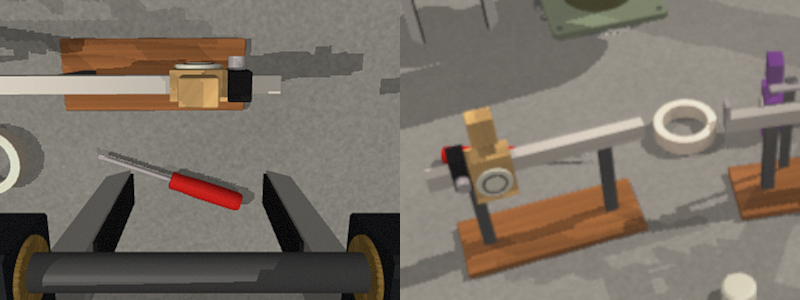

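The carrier hangs astride rail B, flush against the black block at crop (240,86), with the gripper clear of it.

```bash
python3 -c "
from bench import job
print(job.sign_off())"
```

```text
the job is handed in; nothing more can be done
None
```

The badge carrier now hangs on the next rail against the black end block. I pressed it there at about 10 N, let go and handed the job in at about 26 s, with the robot touching nothing.

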